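# Seat a round sensor housing in a three-point soldering nest

### The job

Take the round housing with the brass barrel from the red tray and stand it on the nest plate at the open end, by the yellow square. Then slide it gently along the blue rail, past the sprung yellow nose, until it is fully home against the red ball stop, and let go, so that rail, stop and nose hold it upright in three-point contact. Never push hard on the stop or the rail (stay under 20 N), and leave the other things on the bench alone.

Things in the scene. Friction and masses are not known exactly. Their poses are not given: they have to be found in the camera images.
- housing_center (a point): Centre (half-way up, 25 mm over its underside) of the loose round housing to be seated: aluminium flange 50 mm in diameter and 20 mm high, on it a brass barrel 30 mm in diameter and 30 mm high (50 mm in all), z axis up along the barrel, about 0.2 kg. It stands upright on the floor (5 mm over the bench) of a red tray with a 12 mm rim. It can be gripped across the barrel.
- housing: The same housing; origin at the centre of its underside, z up.
- nest: The soldering nest, fixed to the bench at a varying place and yaw. Origin under the centre of its dark plate (210 mm along x, 130 mm along y, top 10 mm over the bench). The housing goes in along +x. All that stands on the plate is at most 18 mm high, lower than the flange. Plate, rail, stop and nose are slippery (friction about 0.12).
- entry (a point): Yellow square on the plate top at the open end of the nest (65 mm behind its centre). Stand the housing here: centred on it, to 10 mm before or after in the nest's x, or up to 15 mm to +y, it is free of all but the rail, which it just touches when centred in y.
- rail_mid (a point): Middle of the upper edge of the blue rail's face. The rail is rigid, runs along the nest's x, 200 mm long, and rises 12 mm over the plate; its face looks to +y and lies 25 mm (the flange's radius) to -y of the entry and home points.
- home_mid (a point): Point on the plate where the housing's centre comes when home, with the aluminium head at its middle setting. The last user clamped the head anywhere within 12 mm either way along the nest's x, and that is not measured: the true home lies up to 12 mm before or after. The head carries both the red ball stop (rigid, ahead of the housing) and the sprung nose, so both shift together.
- nose (a joint): Travel (m) of the sprung yellow nose, a 16 mm ball on the nest's +y side: 0 free, 0.013 as the widest part of the housing passes, about 0.010 home; pushed to +y, 3 N at 0 and 0.3 N per mm more. The flange meets it 41 mm before home. Passing takes some 5 N of push, which fades and turns to a pull of 1 N or so over the last 6 mm; then the rigid stop is felt. Home, it holds the housing.
- tray: Red parts tray, 130 x 250 mm, rim 12 mm high; origin under its centre. It holds the housing and the spare, 120 mm apart.
- spare: A bystander: a like housing with a black barrel, standing in the same tray; origin at its underside. Leave it alone.
- spool: Bystander: blue solder spool, 54 mm in diameter, 40 mm high; origin at its underside.
- flux: Bystander: amber jar, 40 mm in diameter, 65 mm high; origin at its underside.
- driver: Bystander: teal screwdriver, 170 mm long, lying; origin at its underside.
- tin: Bystander: small brass cup, 56 mm in diameter, 30 mm high; origin at its underside.
- collar: Bystander: steel collar, 44 mm in diameter, 12 mm high; origin at its underside.

How it is judged (in metres and radians):
On the way:
1. the housing stands on the plate at the open end of the nest, before the nose (x of housing_center in the frame of nest between -0.095 and -0.042 m and y of housing_center in the frame of nest between -0.006 and 0.025 m and z of housing_center in the frame of nest below 0.0375 m and contact force between housing and plate above 0.2 N and angle between housing_center's own z axis and vertical below 0.1 rad), for 0.2 s.
At the end, for the whole second after the job is handed in: The housing stands upright (within 0.04 rad) on the nest plate, at rest, its centre within 2.5 mm of the rail's line, and touches stop and rail with at least 0.3 N each and the nose with at least 1 N, having slid in from the open end (contact force between housing and stop above 0.3 N and contact force between housing and rail above 0.3 N and contact force between housing and nosetip above 1 N and x of housing_center in the frame of nest between 0.005 and 0.035 m and y of housing_center in the frame of nest between -0.0025 and 0.0025 m and z of housing_center in the frame of nest below 0.0365 m and value of joint nose above 0.006 m and angle between housing_center's own z axis and vertical below 0.04 rad and linear speed of housing below 0.01 m/s).
It fails at once if the housing is pressed on the stop with more than 20 N (contact force between housing and stop above 20 N).
It fails at once if the housing is pressed on the rail with more than 20 N (contact force between housing and rail above 20 N).
It fails at once if a bystander is moved by more than 15 mm (distance of any of spare, spool, flux, driver, tin, collar from where it was at the start of the episode above 0.015 m).
It also fails if it takes over 67 s, if anything falls off the work surface, if the arm or the gripper's body presses on something with over 40 N, if the wrist force passes 120 N, or if a joint passes its speed limit or range.

### The arm

A 6-joint arm with a two-finger parallel gripper is mounted at the origin on the work surface. World frame = base frame: x ahead of the robot, y to its left, z up, the work surface at z = 0. Lengths are in mm, angles in rad, forces in N, time in s.
With the tool pointing down it reaches from about 300 to 775 mm from the base axis. Payload 14.6 kg.
Tool frame: the origin (TCP) lies on the centre line of the jaws, within the pads' length; the fingertips stand 19 mm ahead of it and the grasp point (between the pads) is the TCP (bot.tip_reach is the distance from the TCP to the fingertips, in mm); z points along the fingers, y is the line along which they close (so a half turn about z gives the same grasp; the last joint's range is limited). The gripper opens to 85 mm and grips with 20 to 120 N. Pads are 22 mm wide; open, the fingers measure 114 mm over their backs; the gripper's body (76 mm by 85 mm) begins 54 mm behind the grasp point. The pads swing forward as they close: fully open they stand 13 mm farther back than shut.
Start: joints at [-1.317, 0.3, 1.521, -0, 1.321, -0.067], TCP at [173.422, -521.933, 250.281] pointing down, gripper open.
Joint ranges: [-3.03, 3.03], [-0.79, 2.21], [0.23, 2.52], [-1.04, 4.18], [0, 3.07], [-2.55, 2.55]. Speed limits (rad/s): [2.22, 2.22, 2.57, 3.14, 3.14, 3.14].

### API

Orientations are given as a unit quaternion [w, x, y, z].
In Python, from rig import bot gives the robot as it stands. Calls block until the motion is done:
- bot.move_to(position, orientation): joint-space move of the TCP to a pose.
- bot.servo_line(position, attitude=None, speed=150, until_force=None): straight line of the TCP; attitude=None keeps the orientation; speed is the mean speed in mm/s. With until_force (N) it stops when the force on the tool has changed by that much, and returns True; else False.
- bot.move_joints(angles): joint-space move.
- bot.move_gripper(opening, grip_force=None): finger opening in mm; grip_force is the grip in N (None keeps the last); returns when the fingers have stopped.
- bot.dwell(seconds).
- bot.ik(position, orientation): joint angles nearest the present ones, or None.
- bot.read_state(): the state.
- bot.read_camera(name): name is "scene" or "top" or "wrist"; returns a dict with "image" (400x640x3 uint8, blue, green, red), "depth" (400x640 float32, mm along the optical axis (not along the pixel's ray), 0 where there is no reading), "fovy" (degrees; the focal length in pixels is half the picture's height over the tangent of half this angle, whatever the lens; pixels are square), "cx", "cy" (the principal point, pixels), "eye" and "attitude" of the camera in the world; the wrist camera has in their place "mount" (4x4, takes a point from camera to tool coordinates, whose origin is the TCP and whose axes are the flange's). Camera axes: x right, y down, z forward; pixel columns grow to the right and rows downward; lengths in mm; the calibration is good to about 2 mm. A picture is of the moment at which its call begins: read the wrist's pose just before it.
A pose or a line that the arm cannot do raises bot.MotionError and nothing moves.
- bot.finish_job(): hands the job in; it is judged then, once.
The state is a dict: "clock": time; "joint_positions": joint angles; "qvel": joint speeds; "effort": joint torques, N m; "ee_pos": TCP position; "tool_rot": TCP orientation; "ft_force": force on the tool from outside, world axes, zero at the start; "moment": the same for the moment, N m; "grip_width": finger opening in mm; "grip_force": force on a finger pad.
Only numpy, scipy, OpenCV 4.12 (cv2) and the standard library are available. Lean on these libraries where they do the work, as an engineer would, in place of code of your own. Each camera call takes 0.05 s, during which the arm holds its last target. There are 200 camera calls.

## Working session

There is one attempt and no reset: what is moved stays moved. The work goes in short steps, each a Python script; the robot and the scene stay as the last script left them, time stands still between calls to the robot, and variables do not carry over. Pictures are saved under pics/ and viewed, at most 10 in all, crops included, and the job is handed in when it is done.

```bash
mkdir -p pics; ls; cat > h.py <<'E'
import numpy as np, cv2
from scipy.spatial.transform import Rotation as R
from rig import bot
def q2R(q): return R.from_quat([q[1],q[2],q[3],q[0]]).as_matrix()
def down(yaw): # tool z down, tool y at yaw+90deg-ish
    M=np.array([[np.cos(yaw),np.sin(yaw),0],[np.sin(yaw),-np.cos(yaw),0],[0,0,-1]])
    q=R.from_matrix(M).as_quat(); return [q[3],q[0],q[1],q[2]]
def pose(c,st=None):
    if 'mount' in c:
        T=np.eye(4);T[:3,:3]=q2R(st['tool_rot']);T[:3,3]=st['ee_pos'];return T@np.array(c['mount'])
    T=np.eye(4);a=np.array(c['attitude']);T[:3,:3]=a if a.shape==(3,3) else q2R(a);T[:3,3]=c['eye'];return T
def cloud(c,T):
    d=c['depth'];f=200/np.tan(np.radians(c['fovy'])/2)
    v,u=np.mgrid[:400,:640]
    P=np.stack([(u-c['cx'])/f*d,(v-c['cy'])/f*d,d],-1)
    return P@T[:3,:3].T+T[:3,3]
def snap(n,name=None):
    st=bot.read_state();c=bot.read_camera(n);T=pose(c,st)
    if name: cv2.imwrite('pics/'+name,c['image'])
    return c,cloud(c,T),T
E
python3 - <<'E'
from h import *
for n in ('top','scene'):
    c,P,T=snap(n,n+'0.png'); np.save(n+'P.npy',P)
    print(n,c['fovy'],c['cx'],c['cy'],T.round(3).tolist())
s=bot.read_state();print({k:np.round(v,3).tolist() for k,v in s.items()})
E
```

```text
pics
top 54.607305491353955 325.6088087511205 202.51488789423655 [[0.086, -0.973, 0.214, 344.105], [-0.996, -0.083, 0.023, 34.847], [-0.005, -0.215, -0.977, 981.704], [0.0, 0.0, 0.0, 1.0]]
scene 46.316225956201436 319.42112858923565 199.73879974554526 [[-0.748, 0.527, -0.404, 969.924], [0.663, 0.579, -0.474, 550.401], [-0.016, -0.622, -0.783, 909.349], [0.0, 0.0, 0.0, 1.0]]
{'clock': 0.1, 'joint_positions': [-1.317, 0.3, 1.522, 0.0, 1.321, -0.067], 'qvel': [0.001, -0.002, -0.003, 0.001, 0.001, -0.0], 'effort': [0.002, -54.437, -36.237, -0.0, 0.003, 0.0], 'ee_pos': [173.369, -521.76, 249.772], 'tool_rot': [-0.001, 0.987, 0.16, -0.0], 'ft_force': [-0.192, 0.003, 0.94], 'moment': [0.023, -0.035, 0.028], 'grip_force': 0.0, 'grip_width': 85.276}
```

View pics/top0.png

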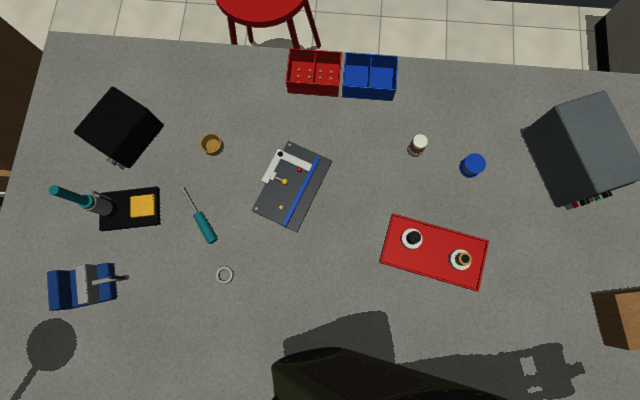

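The top view shows the brass housing at about (461,258) and the black spare at (412,238). The nest is at (292,186), with the yellow square at (281,207), nose at (284,182), red stop at (299,169) and blue rail running from (290,222) to (318,157).

```bash
cat > m.py <<'E'
from h import *
im=cv2.imread('pics/top0.png');P=np.load('topP.npy');hsv=cv2.cvtColor(im,cv2.COLOR_BGR2HSV)
v,u=np.mgrid[:400,:640]
def sel(m,box): return m&(u>=box[0])&(u<box[2])&(v>=box[1])&(v<box[3])&(P[...,2]>-20)
H,S,V=[hsv[...,i].astype(int) for i in range(3)]
nb=(245,135,335,235)
rail=sel((abs(H-112)<12)&(S>150)&(P[...,2]>17),nb);p=P[rail];print('rail',len(p),p.mean(0))
vx,vy,*_=cv2.fitLine(p[:,:2].astype(np.float32),2,0,.01,.01).ravel();d=np.array([vx,vy]);d*=np.sign(d[0]);yaw=np.arctan2(d[1],d[0]);print('yaw',yaw, np.ptp(p[:,:2]@d))
print('z',np.percentile(p[:,2],[5,50,95]))
sq=sel((abs(H-25)<8)&(S>150)&(V>100),(270,198,292,215));print('entry',P[sq].mean(0),sq.sum())
n=sel((abs(H-25)<8)&(S>150)&(V>100),(270,170,295,195));print('nose',P[n].mean(0),n.sum())
n=sel(((H<6)|(H>174))&(S>150)&(V>80),(290,160,310,180));print('stop',P[n].mean(0),n.sum())
pl=P[135:235,245:335].reshape(-1,3);pl=pl[(pl[:,2]>5)&(pl[:,2]<60)];r=cv2.minAreaRect(pl[:,:2].astype(np.float32));print('plate',r)
for nm,b in(('housing',(440,240,485,275)),('spare',(390,220,432,255))):
    q=P[b[1]:b[3],b[0]:b[2]].reshape(-1,3);t=q[(q[:,2]>48)&(q[:,2]<65)];print(nm,len(t),t.mean(0),t.min(0),t.max(0))
E
python3 m.py
```

```text
rail 308 [578.76563428 122.06431838  28.52544959]
yaw -0.29425284 301.47293145743987
z [18.67766721 22.58102873 25.11387178]
entry [535.72419861 172.0153542   11.71371171] 11
nose [599.97014695 167.76245143  26.51863719] 25
stop [635.35912207 133.77818964  25.34403534] 13
plate ((599.1548461914062, 156.37689208984375), (272.99713134765625, 231.7090301513672), 7.417352199554443)
housing 138 [ 439.63703807 -282.25610738   55.48538456] [ 425.94066581 -297.61083449   48.31015595] [ 455.13203004 -268.54903619   59.98805203]
spare 128 [ 481.02869535 -161.57399761   55.72254245] [ 466.26812635 -176.30160427   48.84140647] [ 495.51128175 -147.19240029   60.4919954 ]
```

```bash
cat > s1.py <<'E'
from h import *
q=bot.read_state()['tool_rot']
bot.move_to([440,-282,260],down(0.2)); 
c,P,T=snap('wrist','w_h.png');np.save('whP.npy',P);print(T.round(2).tolist(),c['fovy'])
bot.move_to([570,140,290],down(-0.4))
c,P,T=snap('wrist','w_n.png');np.save('wnP.npy',P);print(T.round(2).tolist(),bot.read_state()['clock'],bot.read_state()['joint_positions'])
cv2.imwrite('pics/both.png',cv2.resize(np.vstack([cv2.imread('pics/w_h.png'),cv2.imread('pics/w_n.png')]),(480,600)))
E
python3 s1.py
```

```text
[[0.2, -0.94, -0.28, 509.41], [-0.98, -0.19, -0.06, -268.08], [-0.0, 0.28, -0.96, 384.4], [0.0, 0.0, 0.0, 1.0]] 62.8777877396559
[[-0.39, -0.88, -0.26, 635.73], [-0.92, 0.37, 0.11, 111.78], [0.0, 0.28, -0.96, 414.44], [0.0, 0.0, 0.0, 1.0]] 3.175 [ 1.76814699e-01  3.57179713e-01  1.35346753e+00 -1.05659967e-04
  1.43104080e+00  2.14856423e+00]
```

View pics/both.png

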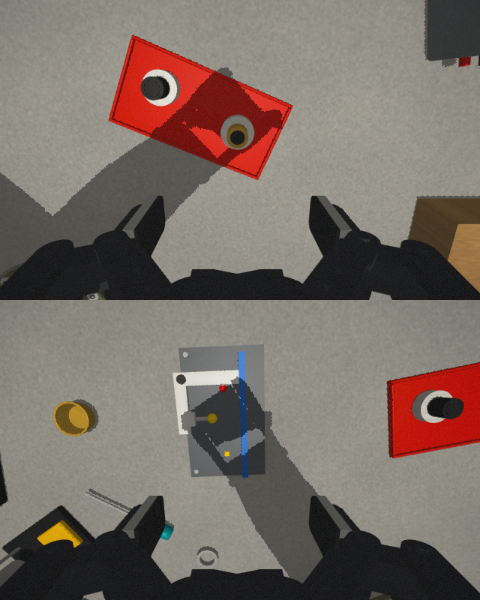

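Top half: the housing is in the tray at full-resolution (316,177). Lower half: the nest has its rail at about (325,110–235), yellow square at (302,205), nose at (283,158) and stop at (297,117).

```bash
cat > m2.py <<'E'
from h import *
v,u=np.mgrid[:400,:640]
im=cv2.imread('pics/w_n.png');P=np.load('wnP.npy');hsv=cv2.cvtColor(im,cv2.COLOR_BGR2HSV)
H,S,V=[hsv[...,i].astype(int) for i in range(3)]
def sel(m,b): return m&(u>=b[0])&(u<b[2])&(v>=b[1])&(v<b[3])
rail=sel((abs(H-110)<12)&(S>150)&(P[...,2]>17)&(P[...,2]<27),(300,55,345,245));p=P[rail]
vx,vy,*_=cv2.fitLine(p[:,:2].astype(np.float32),2,0,.01,.01).ravel();d=np.array([vx,vy]);d*=np.sign(d[0]);n=np.array([-d[1],d[0]])
print('rail',len(p),p.mean(0),'yaw',np.arctan2(d[1],d[0]),'len',np.percentile(p[:,:2]@d,[0,1,50,99,100]),'n',np.percentile(p[:,:2]@n,[1,10,50,90,99]))
def rep(k,m):
    q=np.median(P[m],0);print(k,m.sum(),q,'along',q[:2]@d,'n',q[:2]@n,'z',np.percentile(P[m][:,2],[5,95]))
Y=(abs(H-26)<8)&(S>130)&(V>60)
rep('entry',sel(Y,(292,195,312,215)));rep('nose',sel(Y,(270,145,292,170)))
rep('stop',sel(((H<6)|(H>174))&(S>130)&(V>40),(287,107,307,127)))
pl=sel((P[...,2]>6)&(P[...,2]<14)&(S<80),(225,50,365,245))
pl=cv2.morphologyEx(pl.astype(np.uint8),cv2.MORPH_OPEN,np.ones((3,3)))>0
q=P[pl];r=cv2.minAreaRect(q[:,:2].astype(np.float32));print('plate',r,np.median(q[:,2]))
a=q[:,:2]@d;b=q[:,:2]@n;print(np.percentile(a,[.2,99.8]),np.percentile(b,[.2,99.8]))
P=np.load('whP.npy')
t=P[sel((P[...,2]>51)&(P[...,2]<60),(290,145,345,210))];(x,y),rr=cv2.minEnclosingCircle(t[:,:2].astype(np.float32));print('barrel',x,y,rr,t.mean(0),len(t))
t=P[sel((P[...,2]>21)&(P[...,2]<29),(280,140,350,215))];(x,y),rr=cv2.minEnclosingCircle(t[:,:2].astype(np.float32));print('flange',x,y,rr,np.median(t[:,2]),len(t))
E
python3 m2.py
```

```text
rail 1333 [587.10958889 121.31081354  22.98283381] yaw -0.3609827 len [400.78956697 403.60652574 509.70495721 598.03601013 599.51340456] n [316.1707466  317.03321844 320.87819003 324.66422802 325.55016549]
entry 45 [535.84185261 172.93448299  11.78361772] along 440.22757900165095 n 351.0448910206182 z [10.24649667 12.83960532]
nose 144 [601.71527207 168.38111637  26.19196476] along 503.4636912783801 n 370.05106860569356 z [21.53111379 29.05168836]
stop 79 [636.38583585 134.28114105  25.0531802 ] along 547.9436430954862 n 350.3942562188352 z [21.971451   27.60657024]
plate ((596.3731079101562, 149.89175415039062), (130.32630920410156, 210.4345245361328), 69.28559112548828) 10.9797476398208
[400.55064804 609.82009851] [286.07980898 415.36307219]
barrel 439.3833312988281 -282.6608581542969 15.116250991821289 [ 439.84334805 -282.58483093   56.15166492] 679
flange 439.39599609375 -282.472900390625 25.042430877685547 25.95765105639498 807
```

```bash
cat >> h.py <<'E'
PSI=-0.3613; D=np.array([np.cos(PSI),np.sin(PSI)]); N=np.array([-D[1],D[0]]); C0=np.array([505.2,350.7])
Q=down(PSI+np.pi/2)
def W(x,y,z): p=(C0[0]+x)*D+(C0[1]+y)*N; return [p[0],p[1],z]
def st():
    s=bot.read_state();f=np.array(s['ft_force']);p=np.array(s['ee_pos'])
    return dict(t=s['clock'],x=p[:2]@D-C0[0],y=p[:2]@N-C0[1],z=p[2],fx=f[:2]@D,fy=f[:2]@N,fz=f[2],w=s['grip_width'],g=s['grip_force'])
def show(k=''):
    s=st();print(k,{a:round(float(b),2) for a,b in s.items()},flush=True);return s
E
cat > s2.py <<'E'
from h import *
bot.move_gripper(70)
bot.move_to([439.4,-282.5,130],Q);show('above')
print(bot.servo_line([439.4,-282.5,46.5],speed=80,until_force=6));show('at')
bot.move_gripper(28,25);show('grip')
bot.servo_line([439.4,-282.5,120],speed=100);show('lift')
bot.move_to(W(-65,4,120),Q);bot.dwell(.3);show('entry above')
snap('wrist','w_g.png')
E
python3 s2.py
```

```text
above {'t': 5.57, 'x': 5.9, 'y': -459.32, 'z': 130.19, 'fx': 0.34, 'fy': 0.45, 'fz': -0.45, 'w': 70.02, 'g': 0.0}
False
at {'t': 6.76, 'x': 5.96, 'y': -459.7, 'z': 46.99, 'fx': 0.03, 'fy': 0.2, 'fz': -0.06, 'w': 69.97, 'g': 0.0}
grip {'t': 7.2, 'x': 5.83, 'y': -459.67, 'z': 46.85, 'fx': -1.92, 'fy': 0.97, 'fz': 5.84, 'w': 29.5, 'g': 24.54}
lift {'t': 8.08, 'x': 5.35, 'y': -459.56, 'z': 119.34, 'fx': -0.39, 'fy': -0.16, 'fz': -2.43, 'w': 29.45, 'g': 24.87}
entry above {'t': 10.1, 'x': -64.73, 'y': 3.64, 'z': 120.03, 'fx': -0.91, 'fy': 0.9, 'fz': -2.15, 'w': 29.31, 'g': 24.87}
```

View pics/w_g.png

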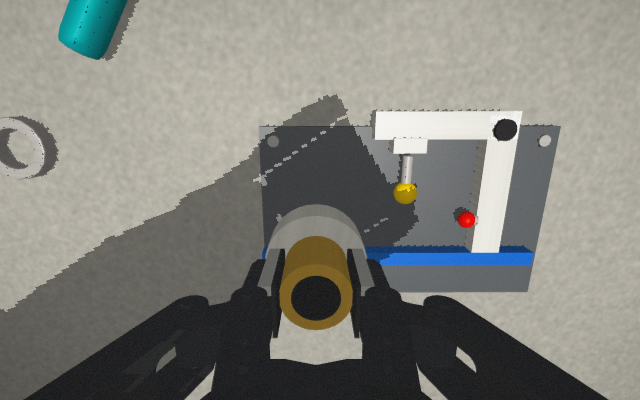

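The housing is gripped upright by the barrel at (316,290). The rail (y≈255), nose (404,193) and stop (467,219) are clear ahead of it. Next I lower it and feel for the rail.

```bash
cat > s3.py <<'E'
from h import *
bot.servo_line(W(-65,4,57),speed=80);bot.dwell(.2);show('pre')
print(bot.servo_line(W(-65,4,49.5),speed=8,until_force=3));bot.dwell(.3);s=show('down')
z=s['z']
print(bot.servo_line(W(-65,-3,z),speed=6,until_force=2.5));s=show('rail');bot.dwell(.3);s=show('rail')
E
python3 s3.py
```

```text
pre {'t': 11.28, 'x': -64.83, 'y': 4.12, 'z': 57.47, 'fx': -0.91, 'fy': 0.47, 'fz': -2.18, 'w': 29.14, 'g': 24.87}
True
down {'t': 12.23, 'x': -65.01, 'y': 4.0, 'z': 51.88, 'fx': -0.98, 'fy': -0.61, 'fz': 5.62, 'w': 28.9, 'g': 25.48}
True
rail {'t': 12.93, 'x': -64.99, 'y': 0.26, 'z': 51.87, 'fx': -0.64, 'fy': 1.08, 'fz': 4.01, 'w': 29.19, 'g': 25.31}
rail {'t': 13.22, 'x': -65.0, 'y': 0.29, 'z': 51.87, 'fx': -0.59, 'fy': -1.95, 'fz': 4.42, 'w': 29.33, 'g': 25.32}
```

```bash
cat >> h.py <<'E'
def avg(k,n=6):
    L=[]
    for _ in range(n): L.append(st());bot.dwell(.04)
    s={a:float(np.mean([l[a] for l in L])) for a in L[0]};print(k,{a:round(b,2) for a,b in s.items()},'sd',round(float(np.std([l['fy'] for l in L])),2),flush=True);return s
E
cat > s4.py <<'E'
from h import *
s=avg('rail');z=51.9;y=0.5
for x in (-60,-52,-44,-38,-33,-28,-23,-18):
    if bot.servo_line(W(x,y,z),speed=25,until_force=9): print('force stop');avg(x);break
    s=avg(x,4)
    if abs(s['fy'])>7 or s['fx']<-9: print('stop');break
E
python3 s4.py
```

```text
rail {'t': 13.33, 'x': -64.98, 'y': 0.29, 'z': 51.88, 'fx': -0.21, 'fy': -1.45, 'fz': 4.59, 'w': 29.11, 'g': 25.32} sd 0.51
-60 {'t': 13.89, 'x': -59.89, 'y': 0.55, 'z': 51.89, 'fx': 1.31, 'fy': 0.45, 'fz': 2.84, 'w': 29.2, 'g': 25.21} sd 0.35
-52 {'t': 14.52, 'x': -51.85, 'y': 0.46, 'z': 51.88, 'fx': 0.82, 'fy': -0.26, 'fz': 2.46, 'w': 29.18, 'g': 25.2} sd 0.33
-44 {'t': 15.15, 'x': -43.82, 'y': 0.47, 'z': 51.89, 'fx': 1.36, 'fy': 0.07, 'fz': 2.82, 'w': 29.14, 'g': 25.19} sd 0.44
-38 {'t': 15.71, 'x': -37.82, 'y': 0.47, 'z': 51.88, 'fx': 0.91, 'fy': -0.16, 'fz': 2.11, 'w': 29.13, 'g': 25.17} sd 0.51
-33 {'t': 16.23, 'x': -32.82, 'y': 0.48, 'z': 51.9, 'fx': 1.34, 'fy': -0.1, 'fz': 2.05, 'w': 29.14, 'g': 25.16} sd 0.41
-28 {'t': 16.75, 'x': -27.88, 'y': 0.4, 'z': 51.89, 'fx': -0.37, 'fy': -1.53, 'fz': 3.63, 'w': 29.25, 'g': 25.24} sd 0.34
force stop
-23 {'t': 17.16, 'x': -26.05, 'y': 0.33, 'z': 51.9, 'fx': 0.39, 'fy': -1.34, 'fz': 4.84, 'w': 29.28, 'g': 25.41} sd 0.42
```

```bash
cat > s5.py <<'E'
from h import *
z=51.9;y=0.5
for x in (-25,-23,-20,-17,-14,-10,-6,-2):
    r=bot.servo_line(W(x,y,z),speed=10,until_force=9); show(x if not r else 'force stop'); s=avg(x,3)
    if abs(s['fy'])>8 or s['fx']<-9 or r: print('stop');break
snap('wrist','w_s.png')
E
python3 s5.py
```

```text
force stop {'t': 17.52, 'x': -25.76, 'y': 0.35, 'z': 51.95, 'fx': -1.23, 'fy': -1.93, 'fz': 5.55, 'w': 29.22, 'g': 25.43}
-25 {'t': 17.56, 'x': -25.78, 'y': 0.37, 'z': 51.93, 'fx': -1.77, 'fy': -1.5, 'fz': 5.24, 'w': 29.23, 'g': 25.43} sd 0.32
stop
```

View pics/w_s.png

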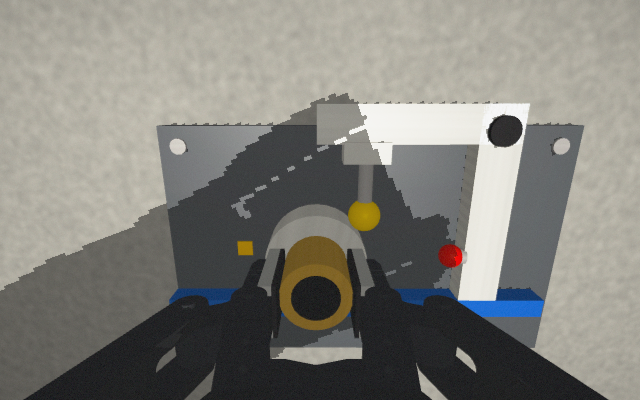

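The nose at (363,215) is just touching the flange edge, and everything is upright. The force trip was only the nose resistance plus motion transients. I'll go on in small bounded steps well short of the stop.

```bash
cat > s6.py <<'E'
from h import *
z=51.9;y=0.4
for x in (-24.5,-23,-21.5,-20,-18,-16,-13,-10,-7,-4,-1):
    bot.servo_line(W(x,y,z),speed=10); s=avg(x,3)
    if abs(s['fy'])>9 or s['fx']<-11 or s['fz']>14: print('stop');break
E
python3 s6.py
```

```text
-24.5 {'t': 18.0, 'x': -25.23, 'y': 0.4, 'z': 51.96, 'fx': -6.16, 'fy': -1.86, 'fz': 8.58, 'w': 29.33, 'g': 25.78} sd 0.27
-23 {'t': 18.43, 'x': -23.78, 'y': 0.4, 'z': 51.97, 'fx': -7.35, 'fy': -2.32, 'fz': 9.16, 'w': 29.34, 'g': 25.81} sd 0.36
-21.5 {'t': 18.85, 'x': -22.23, 'y': 0.39, 'z': 51.96, 'fx': -6.62, 'fy': -2.41, 'fz': 8.92, 'w': 29.19, 'g': 25.77} sd 0.37
-20 {'t': 19.28, 'x': -20.7, 'y': 0.39, 'z': 51.95, 'fx': -5.93, 'fy': -2.1, 'fz': 8.42, 'w': 29.21, 'g': 25.75} sd 0.27
-18 {'t': 19.75, 'x': -18.74, 'y': 0.38, 'z': 51.95, 'fx': -6.88, 'fy': -2.46, 'fz': 8.59, 'w': 29.21, 'g': 25.8} sd 0.5
-16 {'t': 20.22, 'x': -16.67, 'y': 0.39, 'z': 51.96, 'fx': -5.97, 'fy': -2.5, 'fz': 8.17, 'w': 29.08, 'g': 25.75} sd 0.14
-13 {'t': 20.8, 'x': -13.64, 'y': 0.39, 'z': 51.97, 'fx': -5.75, 'fy': -1.88, 'fz': 8.17, 'w': 29.42, 'g': 25.74} sd 0.48
-10 {'t': 21.38, 'x': -10.48, 'y': 0.38, 'z': 51.96, 'fx': -4.78, 'fy': -2.3, 'fz': 7.51, 'w': 29.39, 'g': 25.64} sd 0.55
-7 {'t': 21.95, 'x': -7.43, 'y': 0.38, 'z': 51.96, 'fx': -3.99, 'fy': -2.4, 'fz': 7.07, 'w': 29.38, 'g': 25.61} sd 0.33
-4 {'t': 22.53, 'x': -4.36, 'y': 0.38, 'z': 51.97, 'fx': -3.4, 'fy': -2.18, 'fz': 6.79, 'w': 29.31, 'g': 25.57} sd 0.37
-1 {'t': 23.1, 'x': -1.31, 'y': 0.38, 'z': 51.96, 'fx': -3.56, 'fy': -1.47, 'fz': 6.24, 'w': 29.41, 'g': 25.56} sd 0.5
```

```bash
cat > s7.py <<'E'
from h import *
z=51.9;y=0.4;best=-99
for x in [1,3,4.5]+list(np.arange(5.5,26,0.5)):
    bot.servo_line(W(x,y,z),speed=8); s=avg(round(x,1),3); best=max(best,s['fx'])
    if s['fx']<best-3.5 or s['fx']<-8: print('STOP felt');break
    if s['t']>48: print('time');break
E
python3 s7.py
```

```text
1 {'t': 23.62, 'x': 0.78, 'y': 0.37, 'z': 51.95, 'fx': -1.81, 'fy': -1.65, 'fz': 6.19, 'w': 29.13, 'g': 25.49} sd 0.4
3 {'t': 24.15, 'x': 2.84, 'y': 0.38, 'z': 51.95, 'fx': -1.23, 'fy': -2.04, 'fz': 5.21, 'w': 29.21, 'g': 25.46} sd 0.58
4.5 {'t': 24.62, 'x': 4.35, 'y': 0.38, 'z': 51.95, 'fx': -1.89, 'fy': -1.3, 'fz': 5.38, 'w': 29.38, 'g': 25.48} sd 0.68
5.5 {'t': 25.02, 'x': 5.49, 'y': 0.39, 'z': 51.95, 'fx': -0.58, 'fy': -1.32, 'fz': 4.95, 'w': 29.19, 'g': 25.36} sd 0.34
6.0 {'t': 25.39, 'x': 5.97, 'y': 0.38, 'z': 51.95, 'fx': -1.06, 'fy': -1.48, 'fz': 5.36, 'w': 29.18, 'g': 25.46} sd 0.21
6.5 {'t': 25.77, 'x': 6.42, 'y': 0.38, 'z': 51.96, 'fx': -1.01, 'fy': -1.84, 'fz': 5.73, 'w': 29.08, 'g': 25.52} sd 0.15
7.0 {'t': 26.14, 'x': 6.98, 'y': 0.39, 'z': 51.96, 'fx': -0.72, 'fy': -1.48, 'fz': 5.38, 'w': 29.13, 'g': 25.41} sd 0.1
7.5 {'t': 26.52, 'x': 7.46, 'y': 0.39, 'z': 51.94, 'fx': -1.04, 'fy': -1.42, 'fz': 5.15, 'w': 29.35, 'g': 25.48} sd 0.43
8.0 {'t': 26.89, 'x': 7.92, 'y': 0.4, 'z': 51.95, 'fx': -1.17, 'fy': -1.65, 'fz': 5.41, 'w': 29.2, 'g': 25.53} sd 0.19
8.5 {'t': 27.27, 'x'
[... 617 characters left out ...]
39, 'z': 51.95, 'fx': 0.19, 'fy': -1.67, 'fz': 5.02, 'w': 29.28, 'g': 25.4} sd 0.33
11.5 {'t': 29.52, 'x': 11.5, 'y': 0.4, 'z': 51.95, 'fx': 0.04, 'fy': -1.06, 'fz': 5.93, 'w': 29.25, 'g': 25.52} sd 0.41
12.0 {'t': 29.89, 'x': 12.02, 'y': 0.4, 'z': 51.94, 'fx': -0.48, 'fy': -2.01, 'fz': 5.13, 'w': 29.1, 'g': 25.5} sd 0.3
12.5 {'t': 30.27, 'x': 12.52, 'y': 0.41, 'z': 51.94, 'fx': -0.05, 'fy': -1.59, 'fz': 4.98, 'w': 29.34, 'g': 25.48} sd 0.24
13.0 {'t': 30.64, 'x': 12.97, 'y': 0.42, 'z': 51.94, 'fx': -0.8, 'fy': -1.77, 'fz': 5.67, 'w': 29.26, 'g': 25.44} sd 0.39
13.5 {'t': 31.02, 'x': 13.14, 'y': 0.41, 'z': 51.93, 'fx': -3.59, 'fy': -1.92, 'fz': 7.65, 'w': 29.11, 'g': 25.71} sd 0.32
STOP felt
```

The stop is felt at about 3.5 N with x ≈ 13 mm. Now I release, retreat and check.

```bash
cat > s8.py <<'E'
from h import *
bot.move_gripper(50);bot.dwell(.3);avg('open',3)
bot.servo_line(W(13.1,0.4,130),speed=80);show('up')
bot.servo_line(W(-30,0.4,230),speed=150);bot.dwell(.2)
c,P,T=snap('wrist','w_e.png')
v,u=np.mgrid[:400,:640]
a=P[...,:2]@D-C0[0];b=P[...,:2]@N-C0[1];z=P[...,2]
near=(np.hypot(a-13,b)<45)
for k,lo,hi in(('barrel',54,66),('flange',27.5,34)):
    m=near&(z>lo)&(z<hi);(x,y),r=cv2.minEnclosingCircle(np.stack([a[m],b[m]],-1).astype(np.float32));print(k,m.sum(),x,y,r,np.median(z[m]))
m=near&(z>56)&(z<66);A=np.c_[a[m],b[m],np.ones(m.sum())];print('tilt',np.linalg.lstsq(A,z[m],rcond=None)[0],bot.read_state()['clock'])
E
python3 s8.py
```

```text
open {'t': 31.78, 'x': 13.49, 'y': 0.4, 'z': 51.86, 'fx': 0.18, 'fy': 0.19, 'fz': 0.18, 'w': 49.98, 'g': 0.0} sd 0.15
up {'t': 32.98, 'x': 12.89, 'y': 0.26, 'z': 129.34, 'fx': -0.04, 'fy': -0.43, 'fz': -0.78, 'w': 49.97, 'g': 0.0}
barrel 859 12.470640182495117 0.017526904121041298 15.159972190856934 61.353723392298434
flange 988 12.64434814453125 7.3132004737854 32.1573486328125 31.212116129500146
tilt [ 3.11623618e-04 -1.31407699e-02  6.13235070e+01] 34.1083
```

View pics/w_e.png

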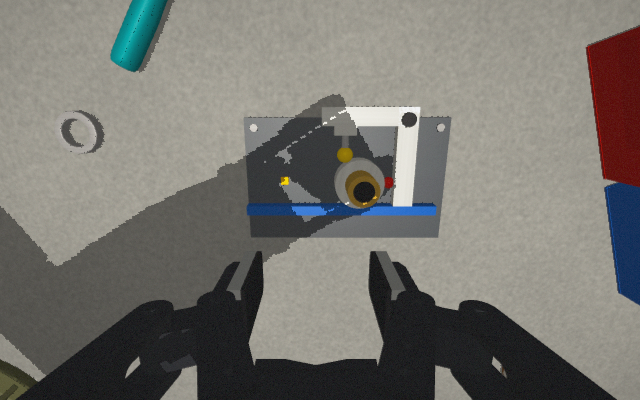

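The housing stands upright against the red stop at (389,183), between the rail (y≈210) and the nose at (345,155). One last quick check compares the camera's stop position with the earlier view.

```bash
cat > s9.py <<'E'
from h import *
c,P,T=snap('wrist');hsv=cv2.cvtColor(c['image'],cv2.COLOR_BGR2HSV)
def rep(k,P,hsv,x0,y0,hue):
    H,S,V=[hsv[...,i].astype(int) for i in range(3)];a=P[...,:2]@D-C0[0];b=P[...,:2]@N-C0[1]
    h=np.minimum(abs(H-hue),180-abs(H-hue))
    m=(h<8)&(S>130)&(V>40)&(np.hypot(a-x0,b-y0)<22)&(P[...,2]>14)&(P[...,2]<32)
    print(k,m.sum(),'x',np.percentile(a[m],[2,50,98]).round(1),'y',np.percentile(b[m],[2,50,98]).round(1),'z',np.percentile(P[...,2][m],[2,98]).round(1))
P0=np.load('wnP.npy');h0=cv2.cvtColor(cv2.imread('pics/w_n.png'),cv2.COLOR_BGR2HSV)
rep('stop now',P,hsv,43,0,0);rep('stop before',P0,h0,43,0,0)
rep('nose now',P,hsv,-2,32,26);rep('nose before',P0,h0,-2,20,26)
E
python3 s9.py
```

```text
stop now 82 x [39.1 42.3 46.7] y [-4.1  1.6  5.8] z [21.8 27.7]
stop before 76 x [38.1 42.7 47. ] y [-5.  -0.   5.5] z [21.8 27.7]
nose now 193 x [-10.1  -3.3   4.2] y [22.7 29.7 35.7] z [21.8 29.4]
nose before 140 x [-9.1 -1.9  4.8] y [13.3 19.7 26.3] z [21.4 29.6]
```

The stop ball (radius about 5 mm) puts home at x ≈ 12.5 mm, which matches the measured 12.5 mm. The nose has moved 10 mm, as expected when home. I'm handing in.

```bash
python3 -c "
from rig import bot
print(bot.finish_job())"
```

```text
the job is handed in; nothing more can be done
None
```

The job is handed in, though no verdict came back: the housing stands upright and fully home against rail, stop and nose, released, with about 3.5 N (averaged) felt at the stop and the other things left alone.

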